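# Clamp a coach's newly glued buffer beam

## Task

Pick up the blue model coach with the red roof by its sides, gripping gently because its walls are thin, and set it on its wheels in the trough of the glue jig with its brass buffer beam facing the rubber pusher pad; let go of it. Then press the jig's red knob straight down until the collar comes to the middle of the green ring on the knob's stem (22 mm down, never past the ring), so that the pad clamps the coach against the end stop. Finish while still holding the knob there, since it springs back when released, and leave everything else on the bench alone.

Things in the scene. Friction and masses are not known exactly. Their poses are not given: they have to be found in the camera images.
- coach: Sizes in mm. Blue coach, red roof, 130 long (x, over the beams) x 52 wide (y) x 82 high, 0.2 kg. Origin: centre of underside, at wheel-tread level. Side walls 52 apart, from 22 to 66 above the origin, 118 long: grip across these. Roof 50 wide. Wheels do not turn, 40 wide over all. Brass beam at its +x end, black at -x. Thin walls crack if finger forces add up to over 100 N (50 N grip).
- coach_beam (a point): Middle of the outer face of the coach's brass buffer beam: 65 mm along +x from the coach's origin and 28 mm above it.
- jig: Glue jig fixed to the bench: plywood base 300 x 100 x 10 mm (x from -90 to 210). Origin: on the bench under the middle of the trough; x runs along the trough from the end stop towards pad and knob; z up. Guide strips 110 long make the trough; their lips flare out, tops 26 above the bench. Grey pusher housing 70 wide, x 120 to 186, top 56 above the bench; steel collar round the stem, top at 58.
- trough (a point): Middle of the trough's floor, 10 mm above the jig's origin. Trough 45 mm wide. Seated, the coach's origin is at this height, its x axis along the jig's x. Stop face 73 to -x of here, pad face at rest 73 to +x: the coach has 16 of slack lengthwise, and the pad pushes it along to the stop (its origin then 8 to -x of here).
- stop_face (a point): Middle of the cork face of the aluminium end stop (12 x 60 mm, top 60 mm above the bench): jig x = -73 mm, 40 mm above the bench.
- pad: Rubber pusher pad, 44 x 22 mm high. Origin: centre of its face towards the coach, 40 mm above the bench. Moves towards the stop as far as the knob goes down; once the coach is against the stop (16 mm of knob travel) it yields on its own spring (2.4 N preload, 0.6 N per mm).
- knob (a joint): Travel of the sprung knob straight down, m: 0 at rest, 0.032 at the bottom. The green ring passes into the collar from 0.018 to 0.026; 0.022 is its middle. Return spring 2.7 N preload plus 0.18 N per mm, pad's spring in addition: about 13 N in all at 0.022 with the coach clamped.
- cap_top (a point): Centre of the top of the knob's red mushroom cap: at jig x = 153 mm, y = 0 and 112 mm above the bench at rest; moves down with the knob. Cap 42 mm across, 18 mm high, flat top 36 mm across. Press here from above.
- green_coach: Bystander: a finished coach of the same shape and size in green with a grey roof and two black beams. Leave it alone.
- glue: Bystander: white glue bottle with orange cap, 52 mm across, 130 mm high. Origin: centre of its underside.
- mug: Bystander: blue mug, 80 mm across, 85 mm high. Origin: centre of its underside.
- paint_jar: Bystander: small paint jar with yellow cap, 40 mm across, 45 mm high. Origin: centre of its underside.
- screwdriver: Bystander: red-handled screwdriver, 180 mm long, lying on the bench.
- wheelset: Bystander: spare steel wheelset standing on end, 26 mm across, 40 mm high. Origin: centre of its underside.
Not all that is in view belongs to the job. What is shaped like the coach but pink, purple or turquoise is not meant.

How it is judged:
By the outcome, as a careful person would: the job done as asked, in the order asked, and still so for the second after the job is handed in, while the arm keeps its last pose, push and grip.
It also fails if it takes over 48 s, if anything falls off the work surface, if the arm or the gripper's body presses on something with over 40 N, if the wrist force passes 120 N, or if a joint passes its speed limit or range.

## Robot

A 6-joint arm with a two-finger parallel gripper is mounted at the origin on the work surface. World frame = base frame: x ahead of the robot, y to its left, z up, the work surface at z = 0. Lengths are in m, angles in rad, forces in N, time in s.
With the tool pointing down it reaches from about 0.275 to 0.875 m from the base axis. Payload 12.5 kg.
Tool frame: the origin (TCP) lies at the very end of the fingers, on their centre line; the grasp point (between the pads) lies 19 mm behind it; z points along the fingers, y is the line along which they close (so a half turn about z gives the same grasp; the last joint's range is limited). The gripper opens to 85 mm and grips with 20 to 120 N. Pads are 22 mm wide; open, the fingers measure 114 mm over their backs; the gripper's body (76 mm by 85 mm) begins 54 mm behind the grasp point. The pads swing forward as they close: fully open they stand 13 mm farther back than shut.
Start: joints at [-1.359, 0.351, 1.652, -0, 1.139, -0.085], TCP at [0.161, -0.526, 0.231] pointing down, gripper open.
Joint ranges: [-2.75, 2.75], [-0.79, 2.1], [0.01, 2.65], [-1.57, 4.71], [0.07, 3.14], [-2.87, 2.87]. Speed limits (rad/s): [2.22, 2.22, 2.79, 3.14, 3.14, 3.14].

## Interface

Orientations are given as a unit quaternion [w, x, y, z].
In Python, from cell import monitor, camera, camera_model, order gives the robot as it stands. The module is installed in compiled form; this text tells all that it offers.
- The arm moves only by the tool move_arm, never from a script. Its argument "deltas" is text: rows parted by semicolons, each of 5 numbers parted by spaces: the closure, from 0 (fully open) to 1 (shut), then the shift along the tool's x, y, z in cm, then the turn about the tool's z in degrees. In form: grip tx ty tz spin; .... A call has 1 to 5 rows; each row is the pose to reach, as a shift and turn from the pose commanded when the call began, along the tool's axes at that moment; what a row does not reach only later rows make up. A row lasts 1/12 s, in which the tool goes at most 41.7 mm and 7.16 degrees, less where a joint would pass 70% of its speed; a pose out of reach is approached as far as the arm can. A call with a gripper value outside its range is refused whole. The fingers move at their own pace and stop on an object; "squeeze" is the grip in N (left out, the last holds). Time passes only in rows, so rows that repeat a pose let the fingers close. It gives the time, the measured TCP pose, the force, the opening and the grip force at its end, in the units of the state.
- monitor.observe(): the state, without advancing time (a new reading comes with each control period).
- camera(name): name is "scene" or "top"; returns the picture (480x640x3 uint8, red, green, blue); there is no depth.
- camera_model(name): a dict with "fx", "fy", "cx", "cy" (pixels), "eye" and "rotation" of the camera in the world. Camera axes: x right, y up, looking along -z (the intrinsics and any distortion apply to the point x, -y, -z); pixel columns grow to the right and rows downward; lengths in m; the calibration is good to about 2 mm. A picture is of the moment at which its call begins. camera_model takes no time and is no camera call.
- order.sign_off(): hands the job in; it is judged then, once.
The state is a dict: "time_s": time; "qpos": joint angles; "dq": joint speeds; "tau": joint torques, N m; "position": TCP position; "tool_rot": TCP orientation; "wrist_force": force on the tool from outside, world axes, zero at the start; "ft_torque": the same for the moment, N m; "width": finger opening in m; "finger_force": force on a finger pad.
Only numpy, scipy, OpenCV 4.12 (cv2) and the standard library are available. Lean on these libraries where they do the work, as an engineer would, in place of code of your own. Each camera call takes 0.05 s, during which the arm holds its last target. There are 200 camera calls.

## Working session

There is one attempt and no reset: what is moved stays moved. The work goes in short steps, Python scripts to look and compute and a tool call to move; the robot and the scene stay as the last step left them, time stands still between calls to the robot, and variables do not carry over. Pictures are saved under pics/ and viewed, at most 10 in all, crops included, and the job is handed in when it is done.

Besides the shell and the picture viewer there is one more tool, called after ">>>" in YAML: its name, and indented under it one key for each argument. move_arm: Moves the arm, as the interface text tells. Its arguments: {"type":"object","properties":{"deltas":{"type":"string"},"squeeze":{"type":"number"}},"required":["deltas"]}

```bash
mkdir -p pics
python3 - <<'E'
from cell import monitor,camera,camera_model
import cv2
for n in("scene","top"):
    cv2.imwrite(f"pics/{n}0.png",camera(n)[:,:,::-1]); print(camera_model(n))
print(monitor.observe())
E
```

```text
{'fx': 469.7141805974236, 'fy': 469.7141805974236, 'cx': 324.9373864784618, 'cy': 236.2931803558696, 'eye': array([0.89114104, 0.5746347 , 0.62231789]), 'rotation': array([0.24928674, 0.10891332, 0.42085704, 0.86537469])}
{'fx': 488.0973708505774, 'fy': 488.0973708505774, 'cx': 329.43083606207273, 'cy': 241.98517043105758, 'eye': array([0.36494338, 0.00671549, 0.94442824]), 'rotation': array([-0.70400595, -0.06972003,  0.05792511,  0.70438584])}
{'time_s': 0.1, 'qpos': array([-1.35862806e+00,  3.51182111e-01,  1.65236072e+00,  9.62086969e-06,
        1.13908458e+00, -8.46143905e-02]), 'dq': array([-0.00032554, -0.00053228, -0.00180022, -0.00085426,  0.00131933,
        0.00076483]), 'tau': array([ 1.47519335e-03, -5.06830716e+01, -2.91875446e+01, -8.84955716e-05,
        2.59191977e-03,  1.93192432e-05]), 'position': array([ 0.16080169, -0.52566073,  0.23081215]), 'tool_rot': array([-5.16605613e-04,  9.89010360e-01,  1.47845322e-01, -2.86153315e-05]), 'wrist_force': array([-0.64472001,  0.81415066, -0.16738268]), 'ft_torque': array([-0.00476034, -0.02000087, -0.05806545]), 'finger_force': 0.0, 'width': 0.08548869095923475}
```

View pics/scene0.png

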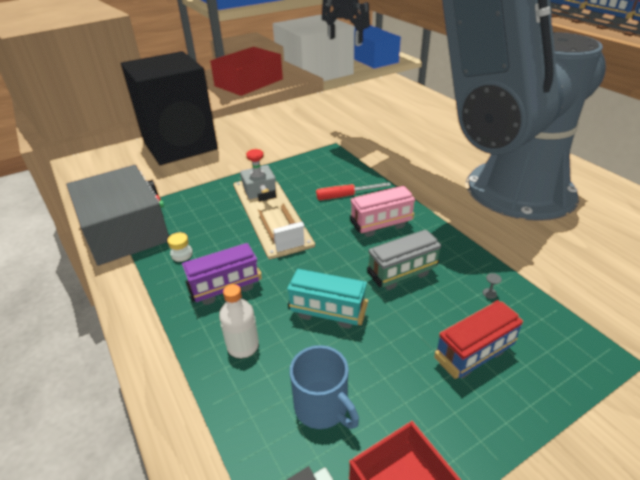

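View pics/top0.png

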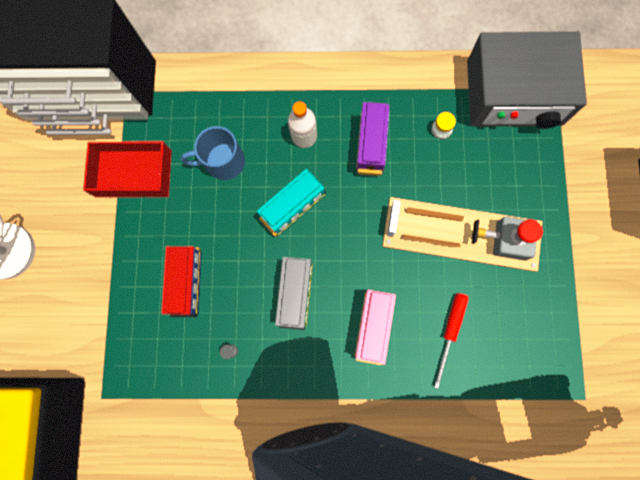

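Run:
```python
import cv2,numpy as np
t=cv2.imread("pics/top0.png");s=cv2.imread("pics/scene0.png")
def c(i,x,y,w,h):return cv2.resize(i[y:y+h,x:x+w],(400,300),interpolation=cv2.INTER_CUBIC)
cv2.imwrite("pics/crop0.png",np.vstack([np.hstack([c(t,120,230,120,90),c(s,420,290,120,90)]),np.hstack([c(t,370,175,180,135),c(s,220,140,160,120)])]))
```

```text
(no output)
```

View pics/crop0.png

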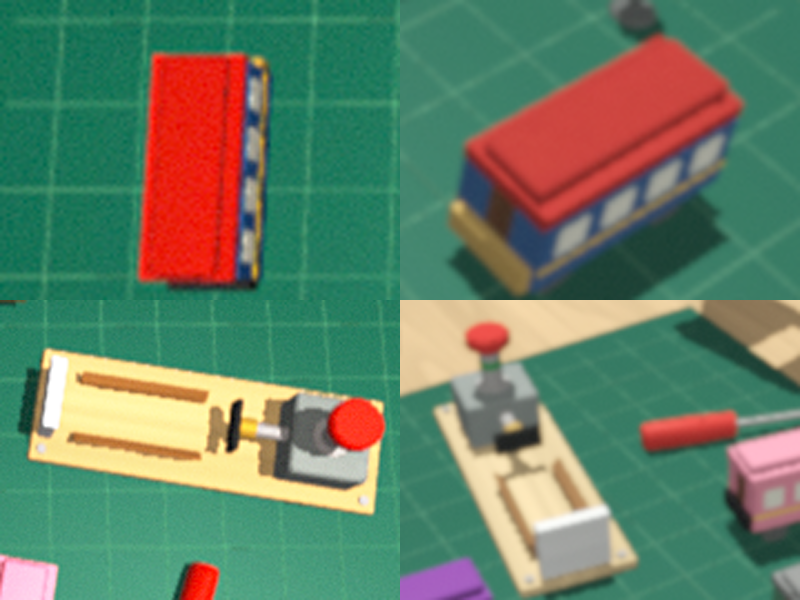

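```bash
cat > h.py <<'E'
import cv2,numpy as np
from cell import camera_model
from scipy.spatial.transform import Rotation as R
def rot(q): return R.from_quat(np.roll(q,-1)).as_matrix()
def cast(n,px,z):
    m=camera_model(n);px=np.atleast_2d(px).astype(float)
    d=np.c_[(px[:,0]-m['cx'])/m['fx'],-(px[:,1]-m['cy'])/m['fy'],-np.ones(len(px))]@rot(m['rotation']).T
    return m['eye']+d*((z-m['eye'][2])/d[:,2])[:,None]
def proj(n,P):
    m=camera_model(n);c=(np.atleast_2d(P)-m['eye'])@rot(m['rotation'])
    return np.c_[m['cx']-m['fx']*c[:,0]/c[:,2],m['cy']+m['fy']*c[:,1]/c[:,2]]
def blob(mask,near):
    cs,_=cv2.findContours(mask.astype(np.uint8),cv2.RETR_EXTERNAL,cv2.CHAIN_APPROX_NONE)
    cs=[c for c in cs if cv2.contourArea(c)>30]
    return min(cs,key=lambda c:-cv2.pointPolygonTest(c,near,True)).reshape(-1,2)
def rect(P):
    (c,(w,h),a)=cv2.minAreaRect((P[:,:2]*1000).astype(np.float32))
    if w<h:w,h,a=h,w,a+90
    return np.round(c,1),round(w,1),round(h,1),round((a+90)%180-90,2)
E
python3 - <<'E'
from h import *
for n,cp,jp,kp in(("top",(178,280),(430,235),(529,231)),("scene",(480,335),(275,240),(255,155))):
    im=cv2.imread(f"pics/{n}0.png");H=cv2.cvtColor(im,cv2.COLOR_BGR2HSV).astype(int);h,s,v=H[...,0],H[...,1],H[...,2]
    red=((h<8)|(h>172))&(s>130)&(v>90)
    c=blob(red,cp)
    for z in(.066,.07,.074,.082):print(n,"coach",z,rect(cast(n,c,z)))
    wood=(h>8)&(h<30)&(v>140)&(s>40)
    j=blob(wood,jp); print(n,"jig",rect(cast(n,j,.010)), j.min(0),j.max(0))
    k=blob(red,kp);(e,ax,an)=cv2.fitEllipse(k);print(n,"cap",e,ax,cast(n,e,.108),cast(n,e,.112))
    print(n,cv2.approxPolyDP(cv2.convexHull(j.astype(np.int32)),5,True).reshape(-1,2).tolist())
    print(n,cv2.approxPolyDP(cv2.convexHull(c.astype(np.int32)),2.5,True).reshape(-1,2).tolist())
E
```

```text
top coach 0.066 (array([456.8, 297.2]), 123.7, 52.2, 0.06)
top coach 0.07 (array([456.4, 295.8]), 123.1, 51.9, 0.06)
top coach 0.074 (array([456. , 294.5]), 122.6, 51.7, 0.06)
top coach 0.082 (array([455.1, 291.9]), 121.5, 51.2, 0.06)
top jig (array([ 552.2, -236. ]), 301.0, 101.7, 80.47) [383 197] [541 271]
top cap (529.5567626953125, 230.75958251953125) (22.60125732421875, 24.903207778930664) [[ 0.53693408 -0.32695101  0.108     ]] [[ 0.53611158 -0.32535534  0.112     ]]
top [[389, 199], [527, 218], [541, 238], [537, 270], [383, 246]]
top [[192, 246], [190, 314], [162, 313], [166, 246]]
scene coach 0.066 (array([451.9, 291. ]), 132.2, 54.2, 0.63)
scene coach 0.07 (array([455.1, 293. ]), 131.3, 53.8, 0.63)
scene coach 0.074 (array([458.2, 295. ]), 130.3, 53.4, 0.63)
scene coach 0.082 (array([464.6, 299.1]), 128.4, 52.6, 0.63)
scene jig (array([ 554.6, -234.1]), 306.9, 102.9, 80.56) [234 181] [314 257]
scene cap (254.3972625732422, 154.5648193359375) (11.509232521057129, 15.775657653808594) [[ 0.54001691 -0.32410335  0.108     ]] [[ 0.5427477 -0.3171136  0.112    ]]
scene [[235, 183], [276, 182], [314, 244], [269, 257]]
scene [[521, 320], [517, 326], [463, 358], [440, 335], [497, 300]]
```

Top view: the red-roofed coach is at about (178,280) with its brass beam at the upper (+x) end. The jig runs from (385,222) to (540,253), pad and knob on the right, with its x axis at yaw ≈ -99.5°. I'll move over the coach now.

>>> move_arm:
  deltas: "0 1.5 -2 0 0; 0 4 -5.3 0 0; 0 6.5 -8.7 0 0; 0 9 -12 0 0; 0 11.5 -15.4 0 0"
  squeeze: 25

```text
time_s: 0.52
position: [0.2256, -0.3438, 0.2309]
tool_rot: [-0.0, 0.989, 0.148, -0.0]
wrist_force: [0.7, 0.4, 0.1]
width: 0.085
finger_force: 0.0
```

>>> move_arm:
  deltas: "0 2 -2.7 0 0; 0 4 -5.4 0 0; 0 6 -8.2 0 0; 0 8 -10.9 0 0; 0 10.2 -13.6 0 0"

```text
time_s: 0.93
position: [0.2832, -0.1843, 0.2312]
tool_rot: [0.0, 0.989, 0.148, 0.0]
wrist_force: [0.9, -1.1, -0.7]
width: 0.0852
finger_force: 0.0
```

>>> move_arm:
  deltas: "0 2 -2.7 0 0; 0 4 -5.4 0 0; 0 6 -8.2 0 0; 0 8 -10.9 0 0; 0 10.2 -13.6 0 0"

```text
time_s: 1.35
position: [0.3409, -0.0243, 0.2313]
tool_rot: [0.0, 0.989, 0.148, 0.0]
wrist_force: [1.2, -0.8, 0.6]
width: 0.0853
finger_force: 0.0
```

>>> move_arm:
  deltas: "0 2 -2.7 0 0; 0 4 -5.4 0 0; 0 6 -8.2 0 0; 0 8 -10.9 0 0; 0 10.2 -13.6 0 0"

```text
time_s: 1.77
position: [0.3987, 0.1357, 0.2311]
tool_rot: [0.0, 0.989, 0.148, -0.0]
wrist_force: [0.3, -1.2, -0.3]
width: 0.0852
finger_force: 0.0
```

>>> move_arm:
  deltas: "0 2 -2.7 0 0; 0 4 -5.4 0 0; 0 6 -8.2 0 0; 0 8 -10.9 0 0; 0 10.2 -13.6 0 0"

```text
time_s: 2.18
position: [0.4565, 0.2955, 0.2309]
tool_rot: [0.0, 0.989, 0.148, -0.0]
wrist_force: [-0.1, -1.0, 0.8]
width: 0.085
finger_force: 0.0
```

>>> move_arm:
  deltas: "0 0 0 0 -7; 0 0 0 0 -14; 0 0 0 0 -21; 0 0 0 0 -28; 0 0 0 0 -35"

```text
time_s: 2.6
position: [0.4564, 0.2937, 0.2309]
tool_rot: [0.0, 0.897, 0.441, -0.0]
wrist_force: [0.1, 0.6, 0.4]
width: 0.0854
finger_force: 0.0
```

>>> move_arm:
  deltas: "0 0 0 0 -7; 0 0 0 0 -14; 0 0 0 0 -21; 0 0 0 0 -28; 0 0 0 0 -35"

```text
time_s: 3.02
position: [0.4564, 0.2937, 0.231]
tool_rot: [-0.0, 0.723, 0.691, -0.0]
wrist_force: [-0.7, 0.2, -1.1]
width: 0.0857
finger_force: 0.0
```

>>> move_arm:
  deltas: "0 0 0 0 -7; 0 0 0 0 -14; 0 0 0 0 -21; 0 0 0 0 -28; 0 0 0 0 -35"

```text
time_s: 3.43
position: [0.4564, 0.2936, 0.231]
tool_rot: [-0.0, 0.482, 0.876, -0.0]
wrist_force: [0.5, -0.6, 0.5]
width: 0.085
finger_force: 0.0
```

>>> move_arm:
  deltas: "0 0 0 0 -7; 0 0 0 0 -14; 0 0 0 0 -21; 0 0 0 0 -28; 0 0 0 0 -35"

```text
time_s: 3.85
position: [0.4565, 0.2937, 0.231]
tool_rot: [-0.0, 0.196, 0.981, -0.0]
wrist_force: [0.7, 0.4, 0.5]
width: 0.0853
finger_force: 0.0
```

>>> move_arm:
  deltas: "0 0 0 0 -7; 0 0 0 0 -14; 0 0 0 0 -20; 0 0 0 0 -23; 0 0 0 0 -23.3"

```text
time_s: 4.27
position: [0.4565, 0.2937, 0.231]
tool_rot: [-0.0, -0.004, 1.0, -0.0]
wrist_force: [0.1, 0.5, 0.1]
width: 0.0853
finger_force: 0.0
```

```bash
cat >> h.py <<'E'
def go(x,y,z,yaw):
    from cell import monitor
    o=monitor.observe();M=rot(o['tool_rot']);d=M.T@(np.array([x,y,z])-o['position'])*100
    y0=np.degrees(np.arctan2(M[1,0],M[0,0]))
    print("t",o['time_s'],"pos",o['position'].round(4),"yaw",y0.round(2),"tilt",M[:,2].round(4),"-> shift cm",d.round(2),"spin",round(-((yaw-y0+180)%360-180),2),"F",o['wrist_force'].round(1),"w",o['width'])
E
python3 - <<'E'
from h import *
go(.4565,.2946,.027,180.3)
E
```

```text
t 4.2667 pos [0.4565 0.2937 0.231 ] yaw -179.55 tilt [-6.e-04 -3.e-04 -1.e+00] -> shift cm [-2.00e-02  1.00e-01  2.04e+01] spin 0.15 F [0.1 0.5 0.1] w 0.085275474981416
```

>>> move_arm:
  deltas: "0 0 0.1 3.5 0; 0 0 0.1 7 0; 0 0 0.1 10 0; 0 0 0.1 12.5 0; 0 0 0.1 14 0"

```text
time_s: 4.68
position: [0.4553, 0.2941, 0.0884]
tool_rot: [-0.002, -0.002, 1.0, -0.001]
wrist_force: [0.2, -0.5, -0.2]
width: 0.0854
finger_force: 0.0
```

>>> move_arm:
  deltas: "0 0 0 1.5 0; 0 0 0 3 0; 0 0 0 4.5 0; 0 0 0 6 0; 0 0 0 6.4 0"

```text
time_s: 5.1
position: [0.4555, 0.2942, 0.0252]
tool_rot: [-0.001, -0.002, 1.0, -0.001]
wrist_force: [-0.2, -1.0, -0.9]
width: 0.0855
finger_force: 0.0
```

>>> move_arm:
  deltas: "0.15 0 0 0 0; 0.2 0 0 0 0; 0.25 0 0 0 0; 0.3 0 0 0 0; 0.35 0 0 0 0"
  squeeze: 22

```text
time_s: 5.52
position: [0.4569, 0.2949, 0.028]
tool_rot: [0.001, -0.003, 1.0, 0.0]
wrist_force: [-0.4, -0.4, 0.2]
width: 0.0553
finger_force: 0.0
```

>>> move_arm:
  deltas: "0.4 0 0 0 0; 0.5 0 0 0 0; 0.6 0 0 0 0; 0.6 0 0 0 0; 0.6 0 0 0 0"

```text
time_s: 5.93
position: [0.4569, 0.2949, 0.0279]
tool_rot: [0.0, -0.003, 1.0, 0.0]
wrist_force: [-0.4, -2.1, 7.2]
width: 0.0517
finger_force: 22.5
```

>>> move_arm:
  deltas: "0.6 0 0 -0.5 0; 0.6 0 0 -2 0; 0.6 0 0 -4 0; 0.6 0 0 -6 0; 0.6 0 0 -8 0"

```text
time_s: 6.35
position: [0.4563, 0.2946, 0.1082]
tool_rot: [-0.0, -0.003, 1.0, -0.0]
wrist_force: [-0.5, 0.0, -2.8]
width: 0.0522
finger_force: 23.8
```

>>> move_arm:
  deltas: "0.6 0 0 -2.5 0; 0.6 0 0 -5 0; 0.6 0 0 -7.5 0; 0.6 0 0 -10 0; 0.6 0 0 -12 0"

```text
time_s: 6.77
position: [0.4565, 0.2948, 0.2294]
tool_rot: [0.0, -0.003, 1.0, 0.0]
wrist_force: [-0.5, 0.0, -1.1]
width: 0.0521
finger_force: 23.9
```

>>> move_arm:
  deltas: "0.6 -0.5 -2 0 0; 0.6 -1 -4.5 0 0; 0.6 -1.6 -7 0 0; 0.6 -2.1 -9.5 0 0; 0.6 -2.6 -12 0 0"

```text
time_s: 7.18
position: [0.483, 0.1737, 0.2274]
tool_rot: [-0.0, -0.003, 1.0, -0.0]
wrist_force: [0.4, 0.8, -2.0]
width: 0.0523
finger_force: 24.0
```

>>> move_arm:
  deltas: "0.6 -0.5 -2.5 0 0; 0.6 -1 -5 0 0; 0.6 -1.6 -7.5 0 0; 0.6 -2.1 -10 0 0; 0.6 -2.6 -12 0 0"

```text
time_s: 7.6
position: [0.5097, 0.0534, 0.2274]
tool_rot: [-0.0, -0.002, 1.0, -0.0]
wrist_force: [0.8, 0.4, -1.6]
width: 0.0517
finger_force: 23.9
```

>>> move_arm:
  deltas: "0.6 -0.5 -2.5 0 0; 0.6 -1 -5 0 0; 0.6 -1.6 -7.5 0 0; 0.6 -2.1 -10 0 0; 0.6 -2.6 -12 0 0"

```text
time_s: 8.02
position: [0.5363, -0.0665, 0.2274]
tool_rot: [-0.0, -0.002, 1.0, -0.0]
wrist_force: [-0.2, -0.3, -1.3]
width: 0.0514
finger_force: 23.9
```

>>> move_arm:
  deltas: "0.6 -0.5 -2.5 0 0; 0.6 -1 -5 0 0; 0.6 -1.6 -7.5 0 0; 0.6 -2.1 -10 0 0; 0.6 -2.6 -11 0 0"

```text
time_s: 8.43
position: [0.5629, -0.1773, 0.2273]
tool_rot: [-0.0, -0.002, 1.0, -0.0]
wrist_force: [-0.1, -0.4, -1.8]
width: 0.0516
finger_force: 23.9
```

>>> move_arm:
  deltas: "0.6 0 0 0 5; 0.6 0 0 0 11; 0.6 0 0 0 17; 0.6 0 0 0 23; 0.6 0 0 0 30"

```text
time_s: 8.85
position: [0.5629, -0.1742, 0.2273]
tool_rot: [-0.0, 0.259, 0.966, 0.0]
wrist_force: [-0.1, 0.1, -2.1]
width: 0.0515
finger_force: 23.9
```

>>> move_arm:
  deltas: "0.6 0 0 0 6; 0.6 0 0 0 12; 0.6 0 0 0 18; 0.6 0 0 0 24; 0.6 0 0 0 30"

```text
time_s: 9.27
position: [0.5629, -0.1741, 0.2273]
tool_rot: [-0.0, 0.5, 0.866, 0.0]
wrist_force: [0.8, 0.5, -1.3]
width: 0.0515
finger_force: 23.9
```

>>> move_arm:
  deltas: "0.6 0 0 0 6; 0.6 0 0 0 12; 0.6 0 0 0 18; 0.6 0 0 0 24; 0.6 0 0 0 30"

```text
time_s: 9.68
position: [0.5629, -0.1741, 0.2273]
tool_rot: [-0.0, 0.707, 0.707, -0.0]
wrist_force: [0.8, 0.0, -2.1]
width: 0.052
finger_force: 23.9
```

>>> move_arm:
  deltas: "0.6 0 0 0 5; 0.6 0 0 0 8; 0.6 0 0 0 9.5; 0.6 0 0 0 9.5; 0.6 0 0 0 9.5"

```text
time_s: 10.1
position: [0.563, -0.1743, 0.2273]
tool_rot: [-0.0, 0.761, 0.649, -0.0]
wrist_force: [0.6, 0.1, -1.5]
width: 0.0517
finger_force: 23.9
```

Run:
```python
from h import *
go(.5623,-.1767,.12,80.5)
from cell import camera
a=[camera(n)[:,:,::-1] for n in("scene","top")]
for n,i in zip(("scene","top"),a):cv2.imwrite(f"pics/{n}1.png",i)
c=lambda i,x,y,w,h:cv2.resize(i[y:y+h,x:x+w],(400,300),interpolation=cv2.INTER_CUBIC)
cv2.imwrite("pics/crop1.png",np.hstack([c(a[0],180,40,240,180),c(a[1],350,150,240,180)]))
```

```text
t 10.1 pos [ 0.563  -0.1743  0.2273] yaw 80.88 tilt [-3.e-04  2.e-04 -1.e+00] -> shift cm [-0.25 -0.03 10.73] spin 0.38 F [ 0.6  0.1 -1.5] w 0.05165325756914052
```

View pics/crop1.png

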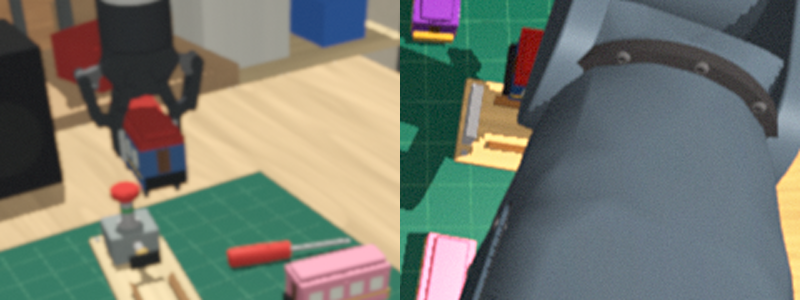

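The scene shows the held coach with its black end toward the camera (about crop pixel (160,180)), so its brass end faces the pad. I'm lowering it to just above the lips.

>>> move_arm:
  deltas: "0.6 -0.3 0.04 2 0.4; 0.6 -0.33 0.04 4.5 0.4; 0.6 -0.33 0.04 7 0.4; 0.6 -0.33 0.04 9 0.4; 0.6 -0.33 0.04 10.5 0.4"

```text
time_s: 10.62
position: [0.5623, -0.1777, 0.1204]
tool_rot: [-0.001, 0.764, 0.646, -0.0]
wrist_force: [-0.3, -0.0, -1.8]
width: 0.0517
finger_force: 23.9
```

>>> move_arm:
  deltas: "0.6 0 0 2 0; 0.6 0 0 4 0; 0.6 0 0 5.4 0; 0.6 0 0 5.4 0; 0.6 0 0 5.4 0"

```text
time_s: 11.03
position: [0.5628, -0.1779, 0.0681]
tool_rot: [-0.0, 0.764, 0.646, -0.0]
wrist_force: [-0.2, 0.4, -1.6]
width: 0.0517
finger_force: 23.9
```

Run:
```python
from h import *
go(.5629,-.1776,.0379,80.5)
from cell import camera
a=camera("scene")[:,:,::-1].copy();cv2.imwrite("pics/scene2.png",a)
# reference lines: roof-eave/black beam predicted corners from TCP pose; jig axis
u=np.array([.165,.986,0]);o=np.array([.5629,-.1776,0]);l=np.array([.986,-.165,0])
print("stop corners pred",proj("scene",[o+.073*u+s*.03*l+[0,0,.06] for s in(-1,1)]+[o+.085*u+s*.03*l+[0,0,.06] for s in(-1,1)]).round(1).tolist())
cv2.imwrite("pics/crop2.png",cv2.resize(a[130:265,220:340],(712,800))[:600] if 0 else cv2.resize(a[140:260,215:345],(650,600),interpolation=cv2.INTER_CUBIC))
```

```text
t 11.0333 pos [ 0.5628 -0.1779  0.0681] yaw 80.43 tilt [-1.e-03  4.e-04 -1.e+00] -> shift cm [0.03 0.01 3.02] spin -0.07 F [-0.2  0.4 -1.6] w 0.05173416888315181
stop corners pred [[301.7, 221.6], [273.1, 228.9], [303.7, 224.9], [274.9, 232.3]]
```

View pics/crop2.png

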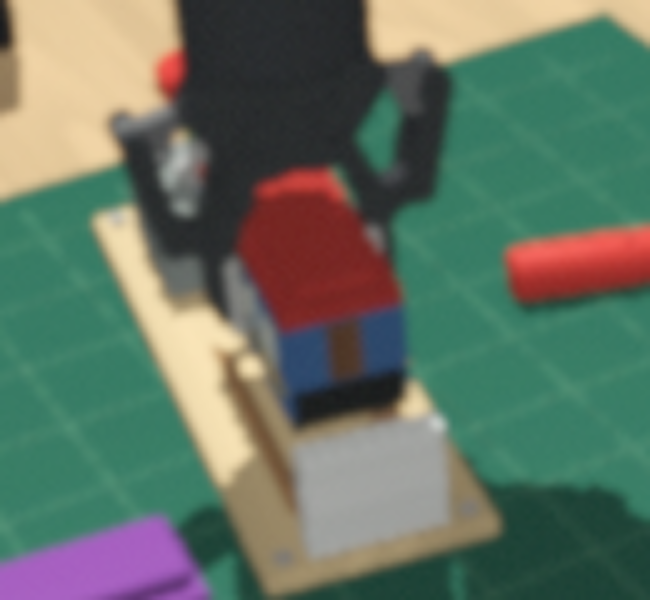

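The stop's top edge is at px (274.6,229) to (304,224), within about 1 px of the prediction, and the coach is aligned over the trough. I'll lower it slowly.

>>> move_arm:
  deltas: "0.6 0 0 0.5 0; 0.6 0 0 1 0; 0.6 0 0 1.3 0; 0.6 0 0 1.6 0; 0.6 0 0 1.6 0"

```text
time_s: 11.5
position: [0.5627, -0.1779, 0.0517]
tool_rot: [-0.0, 0.764, 0.646, -0.0]
wrist_force: [-1.1, -0.5, -0.8]
width: 0.0518
finger_force: 23.9
```

>>> move_arm:
  deltas: "0.6 0 0 0.2 0; 0.6 0 0 0.4 0; 0.6 0 0 0.6 0; 0.6 0 0 0.7 0; 0.6 0 0 0.7 0"

```text
time_s: 11.92
position: [0.5629, -0.178, 0.045]
tool_rot: [-0.0, 0.764, 0.645, -0.0]
wrist_force: [-0.8, -0.7, -1.4]
width: 0.0516
finger_force: 23.9
```

>>> move_arm:
  deltas: "0.6 0 0 0.2 0; 0.6 0 0 0.4 0; 0.6 0 0 0.55 0; 0.6 0 0 0.65 0; 0.6 0 0 0.65 0"

```text
time_s: 12.33
position: [0.5628, -0.178, 0.0385]
tool_rot: [-0.0, 0.764, 0.646, -0.0]
wrist_force: [0.2, -1.0, -1.3]
width: 0.0521
finger_force: 23.9
```

>>> move_arm:
  deltas: "0.6 0 0 0.05 0; 0.6 0 0 0.1 0; 0.6 0 0 0.1 0"

```text
time_s: 12.58
position: [0.563, -0.178, 0.038]
tool_rot: [0.0, 0.764, 0.645, 0.0]
wrist_force: [-1.6, 0.9, 0.4]
width: 0.0516
finger_force: 24.1
```

Contact with the floor. I'll release and rise, checking with a picture.

>>> move_arm:
  deltas: "0.5 0 0 0 0; 0.35 0 0 0 0; 0.2 0 0 0 0; 0 0 0 0 0; 0 0 0 0 0"

```text
time_s: 13.0
position: [0.563, -0.1781, 0.0378]
tool_rot: [0.0, 0.764, 0.645, 0.0]
wrist_force: [-0.0, -0.4, 0.7]
width: 0.0855
finger_force: 0.0
```

>>> move_arm:
  deltas: "0 0 0 -1 0; 0 0 0 -3 0; 0 0 0 -6 0; 0 0 0 -9 0; 0 0 0 -12 0"

```text
time_s: 13.42
position: [0.5628, -0.1779, 0.1598]
tool_rot: [0.0, 0.764, 0.645, 0.0]
wrist_force: [0.1, -1.1, -0.0]
width: 0.0853
finger_force: 0.0
```

>>> move_arm:
  deltas: "0 0 0 -2 0; 0.3 0 0 -3.5 0; 0.6 0 0 -4.5 0; 1 0 0 -4.5 0; 1 0 0 -4.5 0"

```text
time_s: 13.83
position: [0.5629, -0.178, 0.2028]
tool_rot: [0.0, 0.764, 0.646, 0.0]
wrist_force: [0.1, -0.2, -1.0]
width: 0.0388
finger_force: 0.0
```

Run:
```python
from h import *
go(.5377,-.3285,.15,80.5)
from cell import camera
a=camera("scene")[:,:,::-1].copy();cv2.imwrite("pics/scene3.png",a)
cv2.imwrite("pics/crop3.png",cv2.resize(a[140:260,215:345],(650,600),interpolation=cv2.INTER_CUBIC))
```

```text
t 13.8333 pos [ 0.5629 -0.178   0.2028] yaw 80.41 tilt [ 2.e-04 -1.e-04 -1.e+00] -> shift cm [-15.26   0.03   5.28] spin -0.09 F [ 0.1 -0.2 -1. ] w 0.03876913568524329
```

View pics/crop3.png

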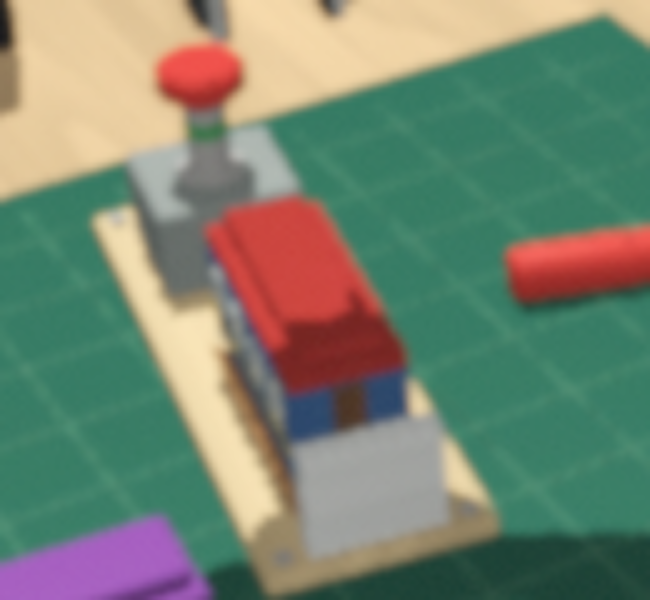

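The coach sits upright in the trough, with its roof at crop (300,290) and black end behind the stop. The knob stands at crop (200,75) with the ring above the collar. Next I move over the knob with the fingers shut.

>>> move_arm:
  deltas: "1 -2 0 0 0; 1 -5.5 0 0 0; 1 -9 0 0 0; 1 -12.5 0 0 0; 1 -15.2 0.03 0 0"

```text
time_s: 14.3
position: [0.5368, -0.3299, 0.2012]
tool_rot: [-0.001, 0.764, 0.645, -0.0]
wrist_force: [0.2, 0.1, 0.8]
width: -0.0001
finger_force: 0.0
```

>>> move_arm:
  deltas: "1 0 0 2 0; 1 0 0 4.5 0; 1 0 0 6.5 0; 1 0 0 7.3 0; 1 0 0 7.3 0"

```text
time_s: 14.72
position: [0.5367, -0.3271, 0.1269]
tool_rot: [-0.002, 0.764, 0.645, -0.001]
wrist_force: [-0.2, -0.2, 0.4]
width: 0.0001
finger_force: 0.0
```

Run:
```python
from h import *
go(.5377,-.3285,.112,80.5)
```

```text
t 14.7167 pos [ 0.5367 -0.3271  0.1269] yaw 80.4 tilt [-0.0041  0.003  -1.    ] -> shift cm [-0.13  0.13  1.49] spin -0.1 F [-0.2 -0.2  0.4] w 0.00012556712930599529
```

>>> move_arm:
  deltas: "1 0 0 0.5 0; 1 0 0 1 0; 1 0 0 1.3 0; 1 0 0 1.5 0; 1 0 0 1.5 0"

```text
time_s: 15.13
position: [0.538, -0.3279, 0.1148]
tool_rot: [0.0, 0.764, 0.646, 0.0]
wrist_force: [0.4, 0.2, -0.0]
width: 0.0003
finger_force: 0.0
```

>>> move_arm:
  deltas: "1 0 0 0.1 0; 1 0 0 0.1 0"

```text
time_s: 15.3
position: [0.538, -0.328, 0.114]
tool_rot: [0.0, 0.764, 0.646, 0.0]
wrist_force: [-0.7, 0.0, 0.1]
width: -0.0002
finger_force: 0.0
```

>>> move_arm:
  deltas: "1 0 0 0.1 0; 1 0 0 0.1 0"

```text
time_s: 15.47
position: [0.5379, -0.3279, 0.1128]
tool_rot: [-0.0, 0.764, 0.646, 0.0]
wrist_force: [-0.2, 0.1, 0.5]
width: -0.0003
finger_force: 0.0
```

>>> move_arm:
  deltas: "1 0 0 0.1 0; 1 0 0 0.1 0"

```text
time_s: 15.63
position: [0.538, -0.328, 0.1119]
tool_rot: [0.0, 0.764, 0.645, 0.0]
wrist_force: [0.4, -0.1, 2.2]
width: 0.0002
finger_force: 1.0
```

>>> move_arm:
  deltas: "1 0 0 0.1 0; 1 0 0 0.1 0"

```text
time_s: 15.8
position: [0.538, -0.328, 0.1109]
tool_rot: [0.0, 0.764, 0.645, 0.0]
wrist_force: [0.9, -0.5, 1.7]
width: 0.0001
finger_force: 1.1
```

>>> move_arm:
  deltas: "1 0 0 0.2 0; 1 0 0 0.4 0; 1 0 0 0.6 0; 1 0 0 0.8 0; 1 0 0 0.8 0"

```text
time_s: 16.22
position: [0.5381, -0.328, 0.1025]
tool_rot: [0.0, 0.764, 0.645, 0.0]
wrist_force: [0.8, -0.4, 4.2]
width: 0.0003
finger_force: 1.8
```

>>> move_arm:
  deltas: "1 0 0 0.2 0; 1 0 0 0.4 0; 1 0 0 0.6 0; 1 0 0 0.7 0; 1 0 0 0.7 0"

```text
time_s: 16.63
position: [0.5381, -0.328, 0.096]
tool_rot: [0.0, 0.764, 0.646, 0.0]
wrist_force: [-0.3, 1.1, 7.5]
width: 0.0001
finger_force: 3.6
```

>>> move_arm:
  deltas: "1 0 0 0.15 0; 1 0 0 0.3 0; 1 0 0 0.4 0; 1 0 0 0.4 0"

```text
time_s: 16.97
position: [0.5381, -0.3281, 0.0923]
tool_rot: [0.0, 0.764, 0.645, 0.0]
wrist_force: [-0.8, 1.0, 10.5]
width: 0.0
finger_force: 5.0
```

Run:
```python
from h import *
go(.5377,-.3285,.09,80.5)
from cell import camera
a=camera("scene")[:,:,::-1].copy();cv2.imwrite("pics/scene4.png",a)
cv2.imwrite("pics/crop4.png",cv2.resize(a[140:260,215:345],(650,600),interpolation=cv2.INTER_CUBIC))
```

```text
t 16.9667 pos [ 0.5381 -0.3281  0.0923] yaw 80.41 tilt [ 5.e-04 -4.e-04 -1.e+00] -> shift cm [-0.05 -0.03  0.23] spin -0.09 F [-0.8  1.  10.5] w 8.275411168118343e-06
```

View pics/crop4.png

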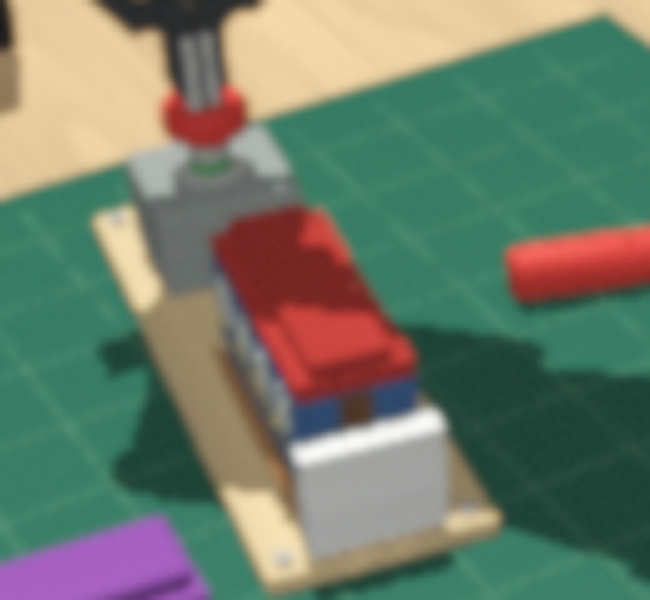

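The ring is entering the collar (crop (210,165)) and the coach has moved against the stop. The knob needs about 2.2 mm more.

>>> move_arm:
  deltas: "1 0 0 0.1 0; 1 0 0 0.2 0; 1 0 0 0.22 0; 1 0 0 0.22 0; 1 0 0 0.22 0"

```text
time_s: 17.43
position: [0.5381, -0.3281, 0.0904]
tool_rot: [0.0, 0.764, 0.645, 0.0]
wrist_force: [-2.9, 2.3, 11.2]
width: -0.0001
finger_force: 5.8
```

>>> move_arm:
  deltas: "1 0 0 0 0; 1 0 0 0 0; 1 0 0 0 0; 1 0 0 0 0; 1 0 0 0 0"

```text
time_s: 17.85
position: [0.5381, -0.328, 0.0905]
tool_rot: [0.0, 0.764, 0.646, 0.0]
wrist_force: [-3.1, 1.3, 10.8]
width: -0.0002
finger_force: 5.7
```

Run:
```python
from h import *
go(.5377,-.3285,.09,80.5)
from cell import camera
a=camera("scene")[:,:,::-1].copy()
b=cv2.resize(a[140:200,225:290],(650,600),interpolation=cv2.INTER_CUBIC)
cv2.imwrite("pics/crop5.png",b)
```

```text
t 17.85 pos [ 0.5381 -0.328   0.0905] yaw 80.41 tilt [ 6.e-04 -4.e-04 -1.e+00] -> shift cm [-0.05 -0.03  0.05] spin -0.09 F [-3.1  1.3 10.8] w -0.00024909862144373773
```

View pics/crop5.png

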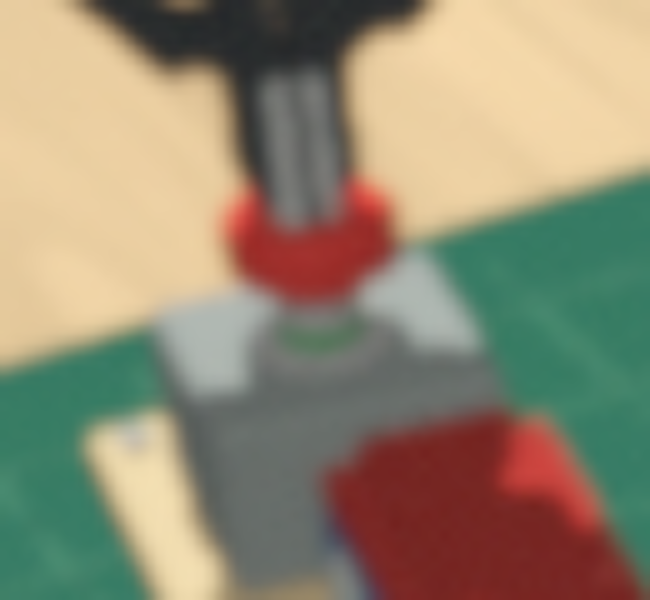

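>>> move_arm:
  deltas: "1 0 0 0.05 0; 1 0 0 0.05 0; 1 0 0 0.05 0; 1 0 0 0.05 0; 1 0 0 0.05 0"

```text
time_s: 18.32
position: [0.5381, -0.3281, 0.09]
tool_rot: [0.0, 0.764, 0.646, 0.0]
wrist_force: [-2.5, 2.1, 12.3]
width: 0.0001
finger_force: 5.9
```

>>> move_arm:
  deltas: "1 0 0 0 0; 1 0 0 0 0; 1 0 0 0 0; 1 0 0 0 0; 1 0 0 0 0"

```text
time_s: 18.73
position: [0.5381, -0.3281, 0.09]
tool_rot: [0.0, 0.764, 0.646, 0.0]
wrist_force: [-3.0, 1.9, 12.0]
width: -0.0001
finger_force: 5.9
```

The last picture shows the ring about half inside the collar (crop (320,335)). The tool is at 90.0 mm, which is 22 mm of travel, and the push is steady at about 12 N.

```bash
python3 -c "
from cell import order
print(order.sign_off())"
```

```text
the job is handed in; nothing more can be done
None
```

The coach is in the trough, brass beam facing the pad, and clamped against the end stop; the arm is holding the knob about 22 mm down with the green ring in the collar, and the job was handed in at about 19 s.

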